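# Run out the manipulator slide plate and hold it down

### The arm

A 6-joint arm with a two-finger parallel gripper is mounted at the origin on the work surface. World frame = base frame: x ahead of the robot, y to its left, z up, the work surface at z = 0. Lengths are in m, angles in rad, forces in N, time in s.
With the tool pointing down it reaches from about 0.375 to 0.975 m from the base axis. Payload 3.8 kg.
Tool frame: the origin (TCP) lies midway between the tips of the shut fingers; the grasp point (between the pads) lies 19 mm behind it; z points along the fingers, y is the line along which they close (so a half turn about z gives the same grasp; the last joint's range is limited). The gripper opens to 85 mm and grips with 20 to 120 N. Pads are 22 mm wide; open, the fingers measure 114 mm over their backs; the gripper's body (76 mm by 85 mm) begins 54 mm behind the grasp point. The pads swing forward as they close: fully open they stand 13 mm farther back than shut.
Start: joints at [1.229, 0.264, 1.604, -0, 1.274, -0.037], TCP at [0.203, 0.644, 0.231] pointing down, gripper open.
Joint ranges: [-2.63, 2.63], [-0.94, 2.18], [0.31, 2.57], [-1.31, 4.45], [0, 2.66], [-2.55, 2.55]. Speed limits (rad/s): [2.57, 2.57, 3.14, 3.14, 3.14, 3.14].

### API

Orientations are given as a rotation vector (axis times angle).
In Python, from workcell import bot, read_camera, camera_info, ticket gives the robot as it stands.
- The arm moves only by the tool servo_tool, never from a script. Its argument "targets" is a list of rows, each an object of numbers: "hand": the closure, from -1 (fully open) to 1 (shut); "x", "y", "z": the shift along the tool's x, y, z as a fraction of full scale; "roll": the turn about the tool's z as a fraction of full scale. In form: [{"hand": .., "x": .., "y": .., "z": .., "roll": ..}, ...]. A call has 1 to 10 rows; each row is the pose to reach, as a shift and turn from the pose commanded when the call began, along the tool's axes at that moment, turning the shorter way round; what a row does not reach only later rows make up. Full scale, the value 1, is 50 cm for a shift and 180 degrees for a turn. A row lasts 1/12 s, in which the tool goes at most 41.7 mm and 7.16 degrees, less where a joint would pass 70% of its speed; a pose out of reach is approached as far as the arm can. A call with a number of a shift or a turn outside -1 to 1 is refused whole. A call with a gripper value outside its range is refused whole. The fingers move at their own pace and stop on an object; "grip_force" is the grip in N (left out, the last holds). Time passes only in rows, so rows that repeat a pose let the fingers close. It gives the time, the measured TCP pose, the force, the opening and the grip force at its end, in the units of the state.
- bot.read_state(): the state, without advancing time (a new reading comes with each control period).
- read_camera(name): name is "scene" or "top" or "wrist"; returns the picture (480x640x3 uint8, red, green, blue); there is no depth.
- camera_info(name): a dict with "fx", "fy", "cx", "cy" (pixels), "eye" and "orientation" of the camera in the world; the wrist camera has in their place "T_tool_cam" (4x4, takes a point from camera to tool coordinates, whose origin is the TCP and whose axes are the flange's). Camera axes: x right, y down, z forward; pixel columns grow to the right and rows downward; lengths in m; the calibration is good to about 2 mm. The wrist camera is an equidistant fisheye: a pixel r from the principal point sees the ray r / f radians off the axis. A picture is of the moment at which its call begins: read the wrist's pose just before it. camera_info takes no time and is no camera call.
- ticket.finish_job(): hands the job in; it is judged then, once.
The state is a dict: "time": time; "q": joint angles; "joint_vel": joint speeds; "joint_torque": joint torques, N m; "tool_pos": TCP position; "tcp_rot": TCP orientation; "wrist_force": force on the tool from outside, world axes, zero at the start; "torque": the same for the moment, N m; "width": opening from 0.0 (shut) to 1.0 (fully open); "grip_force": force on a finger pad.
Only numpy, scipy, OpenCV 4.12 (cv2) and the standard library are available. Lean on these libraries where they do the work, as an engineer would, in place of code of your own. Each camera call takes 0.05 s, during which the arm holds its last target. There are 200 camera calls.

### The job

On the manipulator platform, throw the latch lever round from its parked notch (one scribed line) until it drops into the free notch (between two scribed lines), then take the slide plate by its bow handle and slide it out along its guides, rod post first and without lifting it, until the line scribed across the plate meets the outer edge of the platform. Out there the plate is nose-heavy, so do not let go: finish while still holding the plate, flat on the platform and not tipping, so that I can put in the clamp screws. Leave everything else on the bench and platform where it is.

Things in the scene. Friction and masses are not known exactly. Their poses are not given: they have to be found in the camera images.
- platform: Fixed aluminium deck 190 x 280 x 12 mm on four pillars, top 132 mm above the bench; origin on the bench under the deck's centre, z up. Its -y is OUTWARD (roughly the world's -y; yaw within 0.25 rad), -x roughly faces the robot. Two guide strips along y, 10 mm wide and high, leave the slide plate 2 mm play a side; the -x strip has a gap for the latch.
- lip (a point): Middle of the top edge of the platform's outer (-y) end, 140 mm outward of the deck's centre; axes as the platform.
- latch_pivot (a point): Point on the latch lever's upright pivot axis, on the deck's -x side; axes as the platform. Height as the lever bar's top (154 mm above the bench).
- latch_lever (a joint): Latch lever angle, rad, growing COUNTER-CLOCKWISE seen from above. 0: parked notch, the bar points along the platform's -x and the nose beyond the pivot bars the slide plate from going out. 1.2: free notch, nose clear. Stops at -0.1 and 1.35. A spring plunger drops into a V-notch 0.15 rad either side of each and keeps it there when let go; about 4 N at the knob gets it out, light friction between.
- lever_knob (a point): Grip point on the lever's upright steel knob, 85 mm from the pivot axis and moving with the lever: a cylinder 16 mm in diameter, from 154 to 194 mm above the bench (this point at 175 mm), free all round. Under it runs the lever's flat bar, 12 mm wide, 7 mm thick, top at 154 mm.
- slide_plate: Loose dark plate 90 (x) x 300 (y) x 8 mm flat on the deck between the guides, 0.68 to 0.92 kg; origin: centre of its underside, axes as the platform's. A rod post 65 mm high, 125 mm outward of its centre, moves its centre of mass 20 mm outward. Starts overhanging the lip 7 to 24 mm; with the mark at the lip it overhangs 175 mm and tips unless held down (4 N at the handle).
- mark (a point): Middle of the light line, 2.5 mm wide, scribed right across the plate's top, 25 mm from its centre towards the tail (+y); axes as the slide plate.
- handle (a point): Centre of the bow handle's bar near the plate's tail, 115 mm (+y) from the plate's centre: a square bar 10 x 10 mm, 80 mm long along the plate's x (60 mm free between its two feet), bar centre 33 mm above the plate's top (173 mm above the bench). Room for fingers on both sides of the bar and down to the plate.
- hex_driver: Bystander: hex driver with black grip, 146 mm long, 16 mm high, lying on the deck on the +x side of the far guide strip; origin at the underside of its middle.
- dishes: Bystander: stack of two clear culture dishes, 90 mm across, 28 mm high, on the bench on the robot's side of the platform; origin under its centre.
- screw_tray: Bystander: steel tray 110 x 80 x 25 mm with clamp screws, on the bench outward of the platform, below where the plate comes out; origin under its centre.
- well_plate: Bystander: clear six-well culture plate 86 x 128 x 21 mm on the bench; origin under its centre.
- flask: Bystander: clear flat culture flask, 75 x 150 mm, blue cap, 22 mm high, lying on the bench; origin under its body's centre.
- tube_rack: Bystander: white rack 70 x 150 mm with ten capped tubes, 94 mm high; origin under its centre.
- media_bottle: Bystander: glass bottle with blue cap, 68 mm in diameter, 150 mm high; origin under its centre.

How it is judged:
By the outcome, as a careful person would: the job done as asked, in the order asked, and still so for the second after the job is handed in, while the arm keeps its last pose, push and grip.
It also fails if it takes over 51 s, if anything falls off the work surface, if the arm or the gripper's body presses on something with over 40 N, if the wrist force passes 120 N, or if a joint passes its speed limit or range.

## Working session

There is one attempt and no reset: what is moved stays moved. The work goes in short steps, Python scripts to look and compute and a tool call to move; the robot and the scene stay as the last step left them, time stands still between calls to the robot, and variables do not carry over. Pictures are saved under pics/ and viewed, at most 12 in all, crops included, and the job is handed in when it is done.

Besides the shell and the picture viewer there is one more tool, called after "Call:" as name(argument=value, ...), one argument or row to a line, values as JSON. servo_tool: Moves the arm, as the interface text tells. Its arguments: {"type":"object","properties":{"targets":{"type":"array"},"grip_force":{"type":"number"}},"required":["targets"]}

```bash
mkdir -p pics
python3 - <<'E'
from workcell import bot, read_camera, camera_info
import cv2
for n in ("scene","top"):
    cv2.imwrite(f"pics/{n}0.png",read_camera(n)[:,:,::-1]); print(n,camera_info(n))
print(camera_info("wrist")); print(bot.read_state())
E
```

```text
scene {'fx': 448.9759916257921, 'fy': 448.9759916257921, 'cx': 319.53869157214393, 'cy': 234.7177379715441, 'eye': array([0.95758228, 0.35081074, 0.94290906]), 'orientation': array([-1.13879416, -2.60123182,  0.73484874])}
top {'fx': 617.9029144289228, 'fy': 617.9029144289228, 'cx': 320.4530274761956, 'cy': 240.32742835302167, 'eye': array([0.39860966, 0.03094963, 1.15386177]), 'orientation': array([-2.13156895,  2.0951626 , -0.21090357])}
{'fx': 371.64829954431775, 'fy': 371.64829954431775, 'cx': 317.08541468696126, 'cy': 238.8046308206383, 'T_tool_cam': array([[-1.98300243e-04, -9.49135540e-01, -3.14867729e-01,
         8.14410058e-02],
       [ 9.99999855e-01, -3.45656842e-04,  4.12157127e-04,
         8.25751944e-04],
       [-5.00029163e-04, -3.14867602e-01,  9.49135471e-01,
        -1.42884941e-01],
       [ 0.00000000e+00,  0.00000000e+00,  0.00000000e+00,
         1.00000000e+00]])}
{'time': 0.1, 'q': array([ 1.22909132e+00,  2.64705917e-01,  1.60523512e+00,  1.96898762e-06,
        1.27371994e+00, -3.68786890e-02]), 'joint_vel': array([ 0.00071526, -0.0028044 , -0.00285084, -0.00075417,  0.00097842,
       -0.00038299]), 'joint_torque': array([-7.74971559e-04, -5.16709292e+01, -3.68588090e+01, -4.83573058e-05,
        6.35497083e-03,  1.37500456e-05]), 'tool_pos': array([0.20235043, 0.64325869, 0.23006885]), 'tcp_rot': array([-0.47690969, -3.10478576,  0.00318993]), 'wrist_force': array([-0.28577319, -0.40799584, -0.71117134]), 'torque': array([ 0.00979733, -0.01824369, -0.02521405]), 'grip_force': 0.0, 'width': 1.0042519543959059}
```

View pics/top0.png

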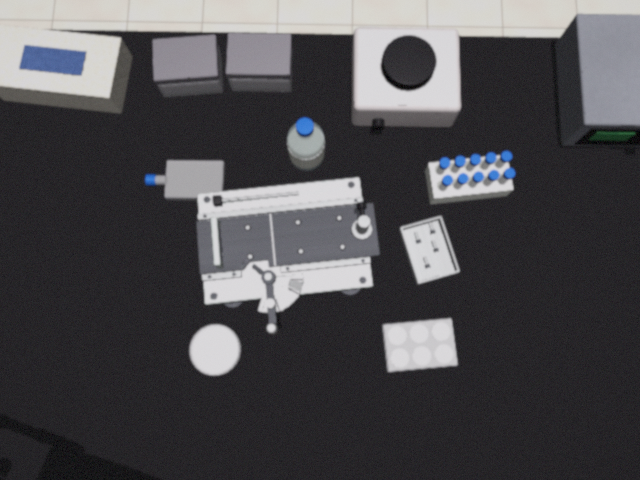

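View pics/scene0.png

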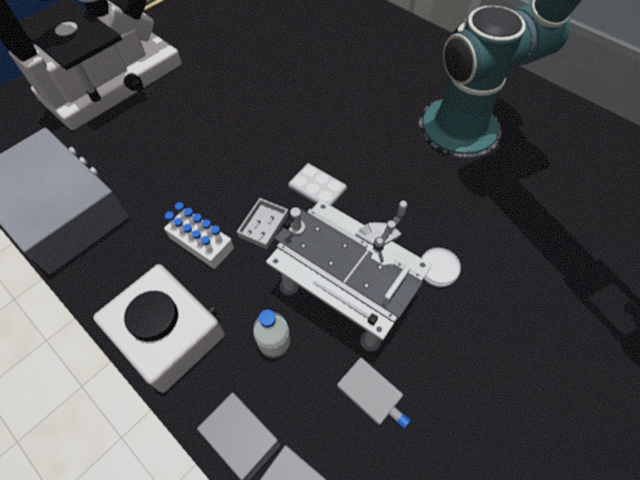

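The top view shows the platform at about (285,240), the handle bar at (215,240), the lever knob at (271,328), its pivot at (268,277), the mark line at x≈272, and the dishes at (214,350). I'll enlarge that area.

```bash
cat > h.py <<'E'
import numpy as np
from scipy.spatial.transform import Rotation as R
from workcell import bot, read_camera, camera_info
def px(name,u,v,z):
    c=camera_info(name); M=R.from_rotvec(c["orientation"]).as_matrix()
    d=M@np.array([(u-c["cx"])/c["fx"],(v-c["cy"])/c["fy"],1]); e=c["eye"]
    return e+d*(z-e[2])/d[2]
def proj(name,p):
    c=camera_info(name); M=R.from_rotvec(c["orientation"]).as_matrix()
    q=M.T@(np.asarray(p)-c["eye"]); return c["fx"]*q[0]/q[2]+c["cx"],c["fy"]*q[1]/q[2]+c["cy"]
def wpx(st,u,v,z):  # wrist fisheye
    c=camera_info("wrist"); a=np.array([u-c["cx"],v-c["cy"]]); r=np.hypot(*a); t=r/c["fx"]
    d=np.r_[a/r*np.sin(t),np.cos(t)]; T=c["T_tool_cam"]; Rt=R.from_rotvec(st["tcp_rot"]).as_matrix()
    d=Rt@T[:3,:3]@d; e=st["tool_pos"]+Rt@T[:3,3]
    return e+d*(z-e[2])/d[2]
E
python3 - <<'E'
import cv2
im=cv2.imread("pics/top0.png")[170:345,185:395]
cv2.imwrite("pics/topc.png",cv2.resize(im,None,fx=3.4,fy=3.4,interpolation=cv2.INTER_CUBIC))
im=cv2.imread("pics/scene0.png")[190:350,260:470]
cv2.imwrite("pics/scenec.png",cv2.resize(im,None,fx=3.5,fy=3.5,interpolation=cv2.INTER_CUBIC))
E
```

```text
(no output)
```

View pics/topc.png

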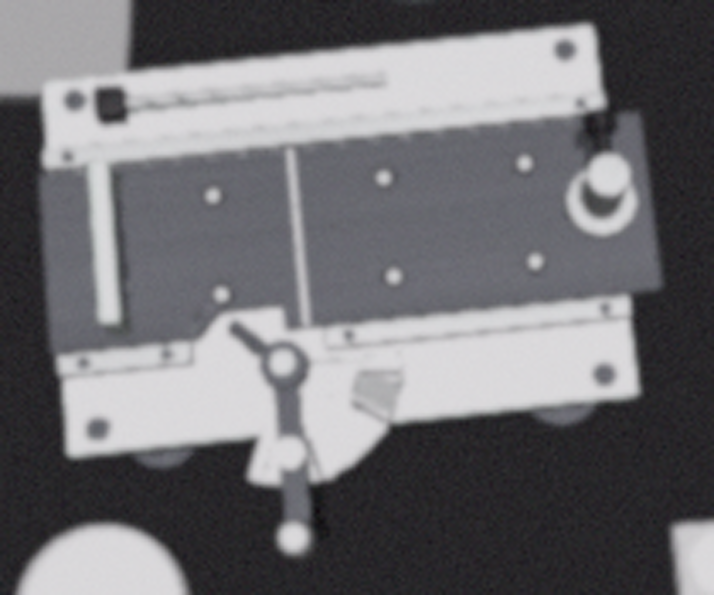

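```bash
cat > m.py <<'E'
from h import *
np.set_printoptions(precision=4,suppress=True)
P=lambda X,Y,z: px("top",185+X/3.4,170+Y/3.4,z)[:2]
c=[P(*a,.132) for a in((44,82),(595,25),(638,395),(68,457))]
cen=np.mean(c,0); ax=(c[0]+c[3]-c[1]-c[2]); yaw=np.arctan2(-ax[0],ax[1])
ax2=(c[0]+c[1]-c[2]-c[3]); yaw2=np.arctan2(ax2[1],ax2[0])
print("cen",cen,"yaw",yaw,yaw2,"size",np.linalg.norm(ax)/2,np.linalg.norm(ax2)/2,"lip",(c[1]+c[2])/2)
h=[P(99,165,.178),P(110,323,.178)]; d=h[0]-h[1]; print("handle",np.mean(h,0),np.linalg.norm(d),np.arctan2(d[1],d[0]))
m=[P(290,150,.140),P(306,325,.140)]; d=m[0]-m[1]; print("mark",np.mean(m,0),np.linalg.norm(d),np.arctan2(d[1],d[0]))
k=P(293,537,.194);print("knob",k); p=P(283,361,.158);print("pivot",p,np.linalg.norm(k-p),np.arctan2(*(k-p)[::-1]))
print("knob scene px",proj("scene",[*k,.194]),"handle",proj("scene",[*np.mean(h,0),.178]))
E
python3 m.py
```

```text
cen [0.6085 0.0978] yaw 0.12506418767498279 0.11715587110389028 size 0.279609838091258 0.18981109206559663 lip [ 0.626  -0.0409]
handle [0.5938 0.2048] 0.07683376778452372 0.11934562727224264
mark [0.6063 0.1164] 0.08854000488199357 0.12211141185473254
knob [0.4563 0.1095]
pivot [0.5419 0.12  ] 0.08618900423774722 -3.019261877344494
knob scene px (np.float64(403.30137776040476), np.float64(202.57116253591929)) handle (np.float64(397.9767978330017), np.float64(279.67037618766665))
```

View pics/scenec.png

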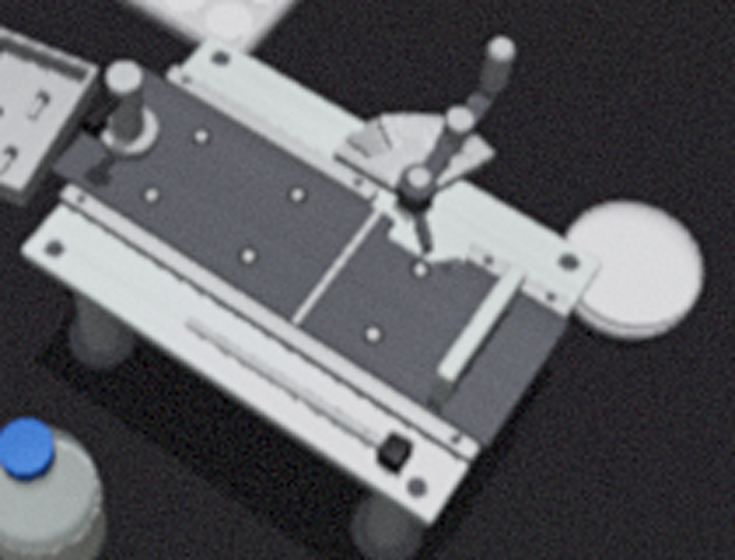

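The crops agree: the knob's projection into the scene view lands on the knob at (403,203). I'm writing a move calculator, then I'll go above the knob.

```bash
cat >> h.py <<'E'
def go(x,y,z,psi):  # world TCP target, angle of tool y in world -> fractions
    s=bot.read_state(); M=R.from_rotvec(s["tcp_rot"]).as_matrix()
    d=M.T@(np.array([x,y,z])-s["tool_pos"])/.5
    cur=np.arctan2(M[1,1],M[0,1]); r=-((psi-cur+np.pi)%(2*np.pi)-np.pi)/np.pi
    print("x %.4f y %.4f z %.4f roll %.4f"%(*d,r),"t %.2f"%s["time"],"pos",s["tool_pos"].round(4),"psi %.3f"%cur,"tilt",M[:,2].round(3),"F",s["wrist_force"].round(1),"w %.2f"%s["width"],"g %.1f"%s["grip_force"],"q6 %.2f"%s["q"][5])
E
python3 -c "
from h import *
go(.4563,.1095,.231,.121-np.pi/2)"
```

```text
x -0.8049 y -0.8659 z -0.0001 roll 0.8645 t 0.10 pos [0.2024 0.6433 0.2301] psi 1.266 tilt [-0.001 -0.002 -1.   ] F [-0.3 -0.4 -0.7] w 1.00 g 0.0 q6 -0.04
```

Call:
servo_tool(
  targets=[
    {"hand": -1, "x": -0.805, "y": -0.866, "z": 0, "roll": 0.8645},
    {"hand": -1, "x": -0.805, "y": -0.866, "z": 0, "roll": 0.8645},
    {"hand": -1, "x": -0.805, "y": -0.866, "z": 0, "roll": 0.8645},
    {"hand": -1, "x": -0.805, "y": -0.866, "z": 0, "roll": 0.8645},
    {"hand": -1, "x": -0.805, "y": -0.866, "z": 0, "roll": 0.8645},
    {"hand": -1, "x": -0.805, "y": -0.866, "z": 0, "roll": 0.8645},
    {"hand": -1, "x": -0.805, "y": -0.866, "z": 0, "roll": 0.8645},
    {"hand": -1, "x": -0.805, "y": -0.866, "z": 0, "roll": 0.8645},
    {"hand": -1, "x": -0.805, "y": -0.866, "z": 0, "roll": 0.8645},
    {"hand": -1, "x": -0.805, "y": -0.866, "z": 0, "roll": 0.8645},
  ],
)

```text
time: 0.93
tool_pos: [0.3816, 0.2656, 0.231]
tcp_rot: [2.21, 2.233, -0.0]
wrist_force: [1.3, 0.7, -0.2]
width: 1.004
grip_force: 0.0
```

```bash
python3 -c "
from h import *
go(.4563,.1095,.231,.121-np.pi/2)"
```

```text
x -0.3137 y 0.1461 z -0.0000 roll 0.4648 t 0.93 pos [0.3816 0.2656 0.231 ] psi 0.010 tilt [-0. -0. -1.] F [ 1.3  0.7 -0.2] w 1.00 g 0.0 q6 0.54
```

Call:
servo_tool(
  targets=[
    {"hand": -1, "x": -0.3137, "y": 0.1461, "z": 0, "roll": 0.4648},
    {"hand": -1, "x": -0.3137, "y": 0.1461, "z": 0, "roll": 0.4648},
    {"hand": -1, "x": -0.3137, "y": 0.1461, "z": 0, "roll": 0.4648},
    {"hand": -1, "x": -0.3137, "y": 0.1461, "z": 0, "roll": 0.4648},
    {"hand": -1, "x": -0.3137, "y": 0.1461, "z": 0, "roll": 0.4648},
    {"hand": -1, "x": -0.3137, "y": 0.1461, "z": 0, "roll": 0.4648},
    {"hand": -1, "x": -0.3137, "y": 0.1461, "z": 0, "roll": 0.4648},
    {"hand": -1, "x": -0.3137, "y": 0.1461, "z": 0, "roll": 0.4648},
    {"hand": -1, "x": -0.3137, "y": 0.1461, "z": 0, "roll": 0.4648},
    {"hand": -1, "x": -0.3137, "y": 0.1461, "z": 0, "roll": 0.4648},
  ],
)

```text
time: 1.77
tool_pos: [0.4568, 0.1117, 0.2307]
tcp_rot: [3.099, 0.516, -0.002]
wrist_force: [0.6, 0.7, 0.7]
width: 1.003
grip_force: 0.0
```

Call:
servo_tool(
  targets=[
    {"hand": -1, "x": 0, "y": 0, "z": 0, "roll": 0.067},
    {"hand": -1, "x": 0, "y": 0, "z": 0, "roll": 0.067},
    {"hand": -1, "x": 0, "y": 0, "z": 0, "roll": 0.067},
  ],
)

```text
time: 2.02
tool_pos: [0.4567, 0.1119, 0.2308]
tcp_rot: [3.135, 0.195, -0.001]
wrist_force: [0.3, 0.5, -0.5]
width: 1.0
grip_force: 0.0
```

```bash
python3 -c "
from h import *
import cv2
go(.4563,.1095,.162,.121-np.pi/2)
cv2.imwrite('pics/w1.png',read_camera('wrist')[:,:,::-1])"
```

```text
x -0.0013 y 0.0046 z 0.1376 roll 0.0010 t 2.02 pos [0.4567 0.1119 0.2308] psi -1.447 tilt [-0.001 -0.    -1.   ] F [ 0.3  0.5 -0.5] w 1.00 g 0.0 q6 1.63
```

View pics/w1.png

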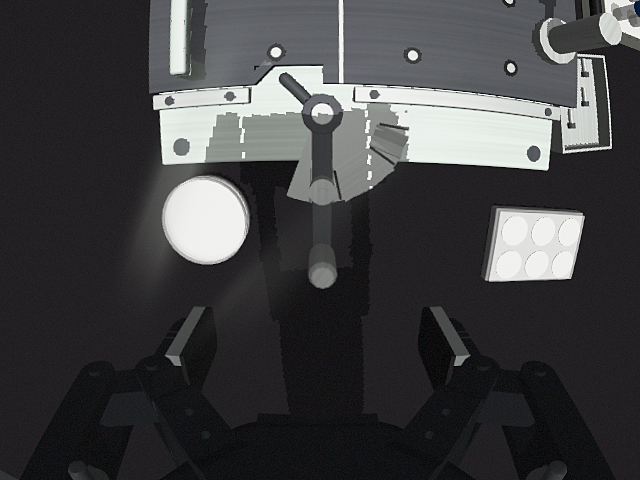

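The wrist view shows the knob top at (322,275), the pivot at (322,113), and the free notch's two lines near (392,128) and (392,152). I'll convert those pixels to positions.

```bash
python3 -c "
from h import *
s=bot.read_state()
for n,u,v,z in(('knob',322,275,.194),('knobbase',322,251,.154),('pivot',322,113,.16),('mark0',342,82,.14),('handle end',180,75,.178)): print(n,wpx(s,u,v,z).round(4))
go(.4563,.1095,.162,.121-np.pi/2)
"
```

```text
knob [0.458  0.1105 0.194 ]
knobbase [0.4568 0.1099 0.154 ]
pivot [0.541 0.121 0.16 ]
mark0 [0.5625 0.1112 0.14  ]
handle end [0.5549 0.1998 0.178 ]
x -0.0015 y 0.0046 z 0.1377 roll 0.0023 t 2.07 pos [0.4568 0.1119 0.2309] psi -1.443 tilt [-0.001 -0.    -1.   ] F [-0.3  0.6 -0.6] w 1.00 g 0.0 q6 1.63
```

Call:
servo_tool(
  targets=[
    {"hand": -1, "x": 0, "y": 0.003, "z": 0.05, "roll": 0},
    {"hand": -1, "x": 0, "y": 0.0035, "z": 0.1, "roll": 0},
    {"hand": -1, "x": 0, "y": 0.0035, "z": 0.137, "roll": 0},
    {"hand": -1, "x": 0, "y": 0.0035, "z": 0.137, "roll": 0},
    {"hand": 1, "x": 0, "y": 0.0035, "z": 0.137, "roll": 0},
    {"hand": 1, "x": 0, "y": 0.0035, "z": 0.137, "roll": 0},
    {"hand": 1, "x": 0, "y": 0.0035, "z": 0.137, "roll": 0},
    {"hand": 1, "x": 0, "y": 0.0035, "z": 0.137, "roll": 0},
    {"hand": 1, "x": 0, "y": 0.0035, "z": 0.137, "roll": 0},
    {"hand": 1, "x": 0, "y": 0.0035, "z": 0.137, "roll": 0},
  ],
  grip_force=30,
)

```text
time: 2.9
tool_pos: [0.4581, 0.11, 0.1639]
tcp_rot: [3.135, 0.199, 0.003]
wrist_force: [-1.6, 0.3, 5.9]
width: 0.176
grip_force: 29.1
```

Call:
servo_tool(
  targets=[
    {"hand": 1, "x": 0, "y": 0, "z": 0, "roll": 0},
    {"hand": 1, "x": 0, "y": 0, "z": 0, "roll": 0},
    {"hand": 1, "x": 0, "y": 0, "z": 0, "roll": 0},
    {"hand": 1, "x": 0, "y": 0, "z": 0, "roll": 0},
  ],
)

```text
time: 3.23
tool_pos: [0.4581, 0.1102, 0.1639]
tcp_rot: [3.135, 0.198, 0.003]
wrist_force: [-1.2, -1.8, 6.3]
width: 0.174
grip_force: 29.5
```

Run:
```python
from h import *
s=bot.read_state(); k=s["tool_pos"][:2]; piv=np.array([.541,.1203]); print("r",np.linalg.norm(k-piv), np.arctan2(*(piv-k)[::-1]))
go(.4563,.1095,.162,.121-np.pi/2)
# arc in tool axes: radius .085, tool x/y at present; lever dir 0.121
M=R.from_rotvec(s["tcp_rot"]).as_matrix(); b=.121
for i in range(1,14):
    t=.1*i; d=-.085*np.array([np.cos(b+t)-np.cos(b),np.sin(b+t)-np.sin(b),0])
    f=M.T@d/.5; print("%.1f x %.4f y %.4f roll %.4f"%(t,f[0],f[1],-t/np.pi))
```

```text
r 0.08355968337188123 0.12153738928544296
x -0.0037 y 0.0009 z 0.0038 roll 0.0017 t 3.23 pos [0.4581 0.1102 0.1639] psi -1.444 tilt [ 0.002 -0.    -1.   ] F [-1.2 -1.8  6.3] w 0.17 g 29.5 q6 1.63
0.1 x 0.0008 y 0.0170 roll -0.0318
0.2 x 0.0032 y 0.0338 roll -0.0637
0.3 x 0.0073 y 0.0503 roll -0.0955
0.4 x 0.0131 y 0.0663 roll -0.1273
0.5 x 0.0204 y 0.0816 roll -0.1592
0.6 x 0.0292 y 0.0961 roll -0.1910
0.7 x 0.0394 y 0.1097 roll -0.2228
0.8 x 0.0509 y 0.1222 roll -0.2546
0.9 x 0.0636 y 0.1335 roll -0.2865
1.0 x 0.0774 y 0.1435 roll -0.3183
1.1 x 0.0921 y 0.1520 roll -0.3501
1.2 x 0.1075 y 0.1590 roll -0.3820
1.3 x 0.1236 y 0.1645 roll -0.4138
```

Call:
servo_tool(
  targets=[
    {"hand": 1, "x": 0.0008, "y": 0.017, "z": 0, "roll": -0.0318},
    {"hand": 1, "x": 0.0032, "y": 0.0338, "z": 0, "roll": -0.0637},
    {"hand": 1, "x": 0.0073, "y": 0.0503, "z": 0, "roll": -0.0955},
    {"hand": 1, "x": 0.0131, "y": 0.0663, "z": 0, "roll": -0.1273},
    {"hand": 1, "x": 0.0204, "y": 0.0816, "z": 0, "roll": -0.1592},
    {"hand": 1, "x": 0.0292, "y": 0.0961, "z": 0, "roll": -0.191},
    {"hand": 1, "x": 0.0394, "y": 0.1097, "z": 0, "roll": -0.2228},
    {"hand": 1, "x": 0.0509, "y": 0.1222, "z": 0, "roll": -0.2546},
    {"hand": 1, "x": 0.0636, "y": 0.1335, "z": 0, "roll": -0.2865},
    {"hand": 1, "x": 0.0774, "y": 0.1435, "z": 0, "roll": -0.3183},
  ],
)

```text
time: 4.07
tool_pos: [0.5038, 0.0451, 0.1638]
tcp_rot: [-2.649, -1.682, 0.001]
wrist_force: [-11.5, 7.1, 9.3]
width: 0.171
grip_force: 31.8
```

Run:
```python
from h import *
s=bot.read_state(); k=s["tool_pos"][:2]; piv=np.array([.541,.1203]); print("r",np.linalg.norm(k-piv), np.arctan2(*(piv-k)[::-1])-.121)
b=.121+1.2; go(piv[0]-.085*np.cos(b),piv[1]-.085*np.sin(b),.164,b-np.pi/2)
```

```text
r 0.08393952554695555 0.9906403236581973
x 0.0009 y 0.0354 z -0.0006 roll -0.0603 t 4.07 pos [0.5038 0.0451 0.1638] psi -0.439 tilt [-0.003  0.002 -1.   ] F [-11.5   7.1   9.3] w 0.17 g 31.8 q6 0.48
```

Call:
servo_tool(
  targets=[
    {"hand": 1, "x": 0.0005, "y": 0.017, "z": 0, "roll": -0.0318},
    {"hand": 1, "x": 0.003, "y": 0.034, "z": 0, "roll": -0.0637},
    {"hand": 1, "x": 0.003, "y": 0.034, "z": 0, "roll": -0.0637},
    {"hand": 1, "x": 0.003, "y": 0.034, "z": 0, "roll": -0.0637},
  ],
)

```text
time: 4.4
tool_pos: [0.5198, 0.0391, 0.1638]
tcp_rot: [-2.473, -1.932, 0.001]
wrist_force: [-5.4, 3.6, 9.7]
width: 0.172
grip_force: 31.6
```

Run:
```python
from h import *
import cv2
s=bot.read_state(); k=s["tool_pos"][:2]; piv=np.array([.541,.1203]); print("r",np.linalg.norm(k-piv), np.arctan2(*(piv-k)[::-1])-.121)
b=.121+1.2; go(piv[0]-.085*np.cos(b),piv[1]-.085*np.sin(b),.164,b-np.pi/2)
im=read_camera("wrist")[:,:,::-1]; cv2.imwrite("pics/w2.png",im)
```

```text
r 0.08396056980524572 1.1943080345764525
x -0.0021 y 0.0009 z -0.0004 roll 0.0018 t 4.40 pos [0.5198 0.0391 0.1638] psi -0.244 tilt [-0.003  0.002 -1.   ] F [-5.4  3.6  9.7] w 0.17 g 31.6 q6 0.27
```

View pics/w2.png

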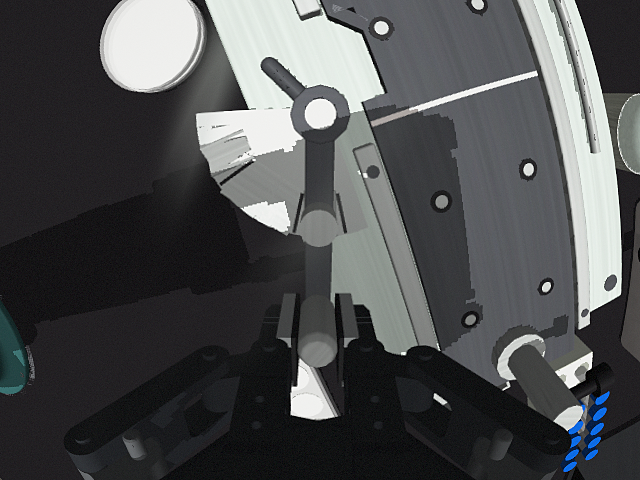

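The bar sits centred between the two scribed lines (294 and 345, bar at 319). I'll let go and lift.

Call:
servo_tool(
  targets=[
    {"hand": -1, "x": 0, "y": 0, "z": 0, "roll": 0},
    {"hand": -1, "x": 0, "y": 0, "z": 0, "roll": 0},
    {"hand": -1, "x": 0, "y": 0, "z": 0, "roll": 0},
    {"hand": -1, "x": 0, "y": 0, "z": 0, "roll": 0},
    {"hand": -1, "x": 0, "y": 0, "z": 0, "roll": 0},
    {"hand": -1, "x": 0, "y": 0, "z": -0.07, "roll": 0},
    {"hand": -1, "x": 0, "y": 0, "z": -0.14, "roll": 0},
    {"hand": -1, "x": 0, "y": 0, "z": -0.14, "roll": 0},
  ],
)

```text
time: 5.12
tool_pos: [0.5251, 0.0381, 0.2402]
tcp_rot: [2.47, 1.93, 0.015]
wrist_force: [1.4, 0.1, 1.0]
width: 1.0
grip_force: 0.0
```

```bash
python3 -c "
from h import *
go(.5938,.2048,.233,.121-np.pi/2)"
```

```text
x 0.3568 y 0.0524 z 0.0161 roll 0.3837 t 5.12 pos [0.5251 0.0381 0.2402] psi -0.245 tilt [ 0.012  0.    -1.   ] F [1.4 0.1 1. ] w 1.00 g 0.0 q6 0.27
```

Call:
servo_tool(
  targets=[
    {"hand": -1, "x": 0.357, "y": 0.05, "z": 0, "roll": 0.3837},
    {"hand": -1, "x": 0.357, "y": 0.05, "z": 0, "roll": 0.3837},
    {"hand": -1, "x": 0.357, "y": 0.05, "z": 0, "roll": 0.3837},
    {"hand": -1, "x": 0.357, "y": 0.05, "z": 0, "roll": 0.3837},
    {"hand": -1, "x": 0.357, "y": 0.05, "z": 0, "roll": 0.3837},
    {"hand": -1, "x": 0.357, "y": 0.05, "z": 0, "roll": 0.3837},
    {"hand": -1, "x": 0.357, "y": 0.05, "z": 0, "roll": 0.3837},
    {"hand": -1, "x": 0.357, "y": 0.05, "z": 0, "roll": 0.3837},
    {"hand": -1, "x": 0.357, "y": 0.05, "z": 0, "roll": 0.3837},
    {"hand": -1, "x": 0.357, "y": 0.05, "z": 0, "roll": 0.3837},
  ],
)

```text
time: 5.95
tool_pos: [0.5883, 0.2053, 0.2324]
tcp_rot: [3.136, 0.181, -0.0]
wrist_force: [-0.4, -0.3, -0.3]
width: 1.007
grip_force: 0.0
```

Call:
servo_tool(
  targets=[
    {"hand": -1, "x": 0, "y": 0, "z": 0, "roll": 0},
    {"hand": -1, "x": 0, "y": 0, "z": 0, "roll": 0},
  ],
)

```text
time: 6.12
tool_pos: [0.5883, 0.2051, 0.2325]
tcp_rot: [3.136, 0.194, -0.0]
wrist_force: [0.9, 0.3, 0.1]
width: 1.001
grip_force: 0.0
```

```bash
python3 -c "
from h import *
import cv2
go(.5938,.2048,.154,.121-np.pi/2)
im=read_camera('wrist')[:,:,::-1]; cv2.imwrite('pics/w3.png',im)"
```

```text
x 0.0109 y 0.0020 z 0.1571 roll 0.0009 t 6.12 pos [0.5883 0.2051 0.2325] psi -1.447 tilt [-0. -0. -1.] F [0.9 0.3 0.1] w 1.00 g 0.0 q6 1.74
```

View pics/w3.png

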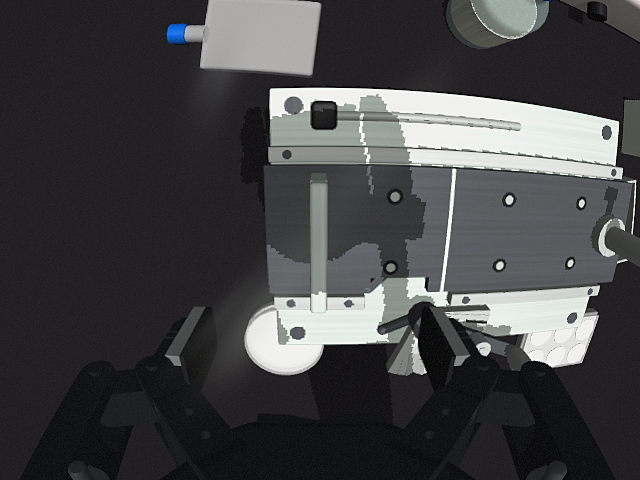

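```bash
python3 -c "
from h import *
s=bot.read_state()
a,b=wpx(s,319,181,.178),wpx(s,318,311,.178); print(a,b,(a+b)/2,np.linalg.norm(a-b),np.arctan2(*(a-b)[1::-1]))
a,b=wpx(s,456,168,.14),wpx(s,443,291,.14); print('mark',(a+b)/2,np.linalg.norm(a-b),np.arctan2(*(a-b)[1::-1]))
h=(np.array([.5938,.2048])+(wpx(s,319,181,.178)+wpx(s,318,311,.178))[:2]/2)/2; print(h)
go(*h,.154,.121-np.pi/2)"
```

```text
[0.63588504 0.2110283  0.178     ] [0.55764274 0.2018004  0.178     ] [0.59676389 0.20641435 0.178     ] 0.07878458208581052 0.11739762579461582
mark [0.60678686 0.11533138 0.14      ] 0.08999018367251481 0.12525969249330454
[0.59528195 0.20560718]
x 0.0140 y 0.0007 z 0.1571 roll 0.0008 t 6.17 pos [0.5883 0.2051 0.2326] psi -1.447 tilt [-0. -0. -1.] F [ 0.2 -0.5  0. ] w 1.00 g 0.0 q6 1.74
```

Call:
servo_tool(
  targets=[
    {"hand": -1, "x": 0.014, "y": 0.001, "z": 0.05, "roll": 0},
    {"hand": -1, "x": 0.014, "y": 0.001, "z": 0.1, "roll": 0},
    {"hand": -1, "x": 0.014, "y": 0.001, "z": 0.13, "roll": 0},
    {"hand": -1, "x": 0.014, "y": 0.001, "z": 0.157, "roll": 0},
    {"hand": -1, "x": 0.014, "y": 0.001, "z": 0.157, "roll": 0},
    {"hand": 1, "x": 0.014, "y": 0.001, "z": 0.157, "roll": 0},
    {"hand": 1, "x": 0.014, "y": 0.001, "z": 0.157, "roll": 0},
    {"hand": 1, "x": 0.014, "y": 0.001, "z": 0.157, "roll": 0},
    {"hand": 1, "x": 0.014, "y": 0.001, "z": 0.157, "roll": 0},
    {"hand": 1, "x": 0.014, "y": 0.001, "z": 0.157, "roll": 0},
  ],
  grip_force=60,
)

```text
time: 7.0
tool_pos: [0.596, 0.2057, 0.1556]
tcp_rot: [-3.135, -0.19, -0.003]
wrist_force: [-0.1, 0.0, 0.2]
width: 0.305
grip_force: 0.0
```

Call:
servo_tool(
  targets=[
    {"hand": 1, "x": 0, "y": 0, "z": 0, "roll": 0},
    {"hand": 1, "x": 0, "y": 0, "z": 0, "roll": 0},
    {"hand": 1, "x": 0, "y": 0, "z": 0, "roll": 0},
    {"hand": 1, "x": 0, "y": 0, "z": 0, "roll": 0},
  ],
)

```text
time: 7.33
tool_pos: [0.5958, 0.2055, 0.1552]
tcp_rot: [-3.136, -0.19, -0.002]
wrist_force: [-0.4, -0.9, 6.0]
width: 0.102
grip_force: 59.3
```

```bash
python3 -c "
from h import *
go(.5953,.2056,.154,.121-np.pi/2); print(bot.read_state()['torque'])"
```

```text
x -0.0009 y -0.0004 z 0.0025 roll 0.0001 t 7.33 pos [0.5958 0.2055 0.1552] psi -1.450 tilt [ 0.001  0.    -1.   ] F [-0.4 -0.9  6. ] w 0.10 g 59.3 q6 1.74
[-0.24358003  0.07735462  0.08301116]
```

Call:
servo_tool(
  targets=[
    {"hand": 1, "x": 0, "y": 0.008, "z": 0.001, "roll": 0},
    {"hand": 1, "x": 0, "y": 0.024, "z": 0.002, "roll": 0},
    {"hand": 1, "x": 0, "y": 0.044, "z": 0.002, "roll": 0},
    {"hand": 1, "x": 0, "y": 0.064, "z": 0.002, "roll": 0},
    {"hand": 1, "x": 0, "y": 0.084, "z": 0.002, "roll": 0},
    {"hand": 1, "x": 0, "y": 0.104, "z": 0.002, "roll": 0},
    {"hand": 1, "x": 0, "y": 0.124, "z": 0.002, "roll": 0},
    {"hand": 1, "x": 0, "y": 0.14, "z": 0.002, "roll": 0},
    {"hand": 1, "x": 0, "y": 0.15, "z": 0.002, "roll": 0},
    {"hand": 1, "x": 0, "y": 0.15, "z": 0.002, "roll": 0},
  ],
)

```text
time: 8.17
tool_pos: [0.6056, 0.1324, 0.1552]
tcp_rot: [-3.133, -0.188, -0.005]
wrist_force: [-1.0, 3.0, 6.8]
width: 0.104
grip_force: 59.7
```

```bash
python3 -c "
from h import *
go(.5958+.158*.1207,.2055-.158*.9927,.155,.121-np.pi/2); print(bot.read_state()['torque'])"
```

```text
x -0.0017 y 0.1684 z -0.0001 roll -0.0003 t 8.17 pos [0.6056 0.1324 0.1552] psi -1.451 tilt [ 0.003  0.004 -1.   ] F [-1.   3.   6.8] w 0.10 g 59.7 q6 1.62
[ 0.58152336  0.14804204 -0.01342721]
```

Call:
servo_tool(
  targets=[
    {"hand": 1, "x": 0, "y": 0.008, "z": 0, "roll": 0},
    {"hand": 1, "x": 0, "y": 0.024, "z": 0.001, "roll": 0},
    {"hand": 1, "x": 0, "y": 0.044, "z": 0.002, "roll": 0},
    {"hand": 1, "x": 0, "y": 0.064, "z": 0.002, "roll": 0},
    {"hand": 1, "x": 0, "y": 0.084, "z": 0.002, "roll": 0},
    {"hand": 1, "x": 0, "y": 0.104, "z": 0.002, "roll": 0},
    {"hand": 1, "x": 0, "y": 0.124, "z": 0.002, "roll": 0},
    {"hand": 1, "x": 0, "y": 0.138, "z": 0.002, "roll": 0},
    {"hand": 1, "x": 0, "y": 0.146, "z": 0.002, "roll": 0},
    {"hand": 1, "x": 0, "y": 0.146, "z": 0.002, "roll": 0},
  ],
)

```text
time: 9.0
tool_pos: [0.6151, 0.0607, 0.1552]
tcp_rot: [-3.132, -0.188, -0.008]
wrist_force: [-0.7, 5.8, 10.3]
width: 0.1
grip_force: 60.2
```

```bash
python3 -c "
from h import *
import cv2
go(.5958+.158*.1207,.2055-.158*.9927,.155,.121-np.pi/2); print(bot.read_state()['torque'])
im=read_camera('wrist')[:,:,::-1]
t=read_camera('top')[:,:,::-1][170:345,185:425]
cv2.imwrite('pics/w4.png',np.vstack([cv2.resize(im[0:300,120:640],(800,462)),])); cv2.imwrite('pics/t4.png',cv2.resize(t,None,fx=3.3,fy=3.3,interpolation=cv2.INTER_CUBIC))"
```

```text
x -0.0033 y 0.0238 z 0.0003 roll -0.0003 t 9.00 pos [0.6151 0.0607 0.1552] psi -1.451 tilt [ 0.005  0.004 -1.   ] F [-0.7  5.8 10.3] w 0.10 g 60.2 q6 1.50
[0.9303224  0.1843876  0.00291596]
```

View pics/w4.png

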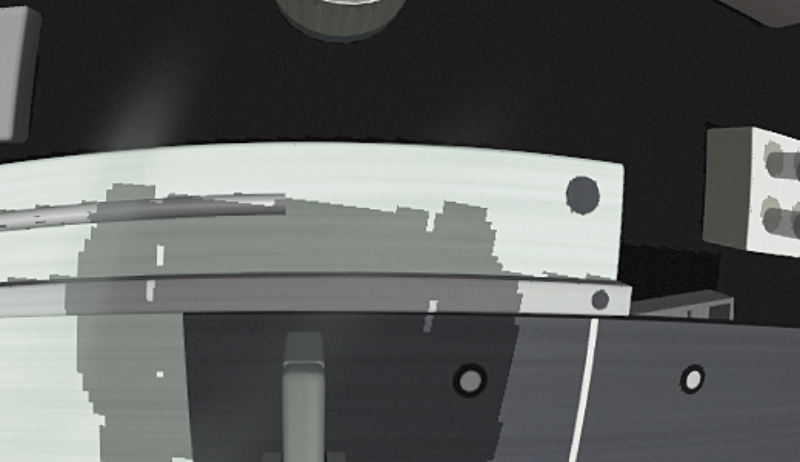

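```bash
python3 -c "
from h import *
s=bot.read_state(); o=np.array([.1207,-.9927])
for n,X,Y,z in(('corner',624,165,.132),('edge',616,279,.132),('guide',630,316,.142),('guide2',631,288,.142),('mark',595,320,.14),('mark',583,390,.14),('mark',571,460,.14)):
  p=wpx(s,120+X/1.5385,Y/1.54,z); print(n,p.round(4),'out %.4f'%(p[:2]@o))"
```

```text
corner [ 0.7199 -0.028   0.132 ] out 0.1147
edge [ 0.6829 -0.0324  0.132 ] out 0.1146
guide [ 0.6731 -0.0346  0.142 ] out 0.1156
guide2 [ 0.6819 -0.0326  0.142 ] out 0.1146
mark [ 0.6696 -0.023   0.14  ] out 0.1037
mark [ 0.6466 -0.025   0.14  ] out 0.1029
mark [ 0.6217 -0.0283  0.14  ] out 0.1031
```

View pics/t4.png

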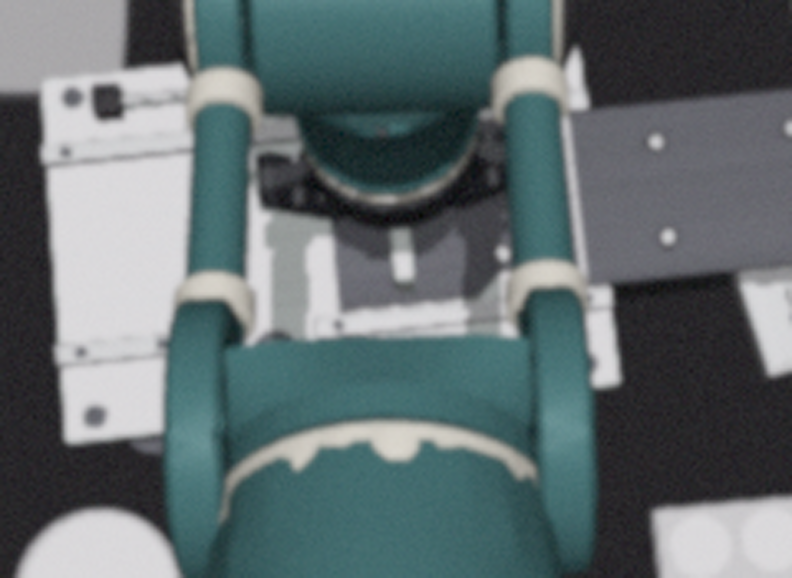

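Remaining travel is about 11.5 mm by the wrist view and 11.9 mm by the initial measurement. The top view is mostly blocked by the arm.

Call:
servo_tool(
  targets=[
    {"hand": 1, "x": 0, "y": 0.006, "z": 0, "roll": 0},
    {"hand": 1, "x": 0, "y": 0.012, "z": 0.001, "roll": 0},
    {"hand": 1, "x": 0, "y": 0.018, "z": 0.001, "roll": 0},
    {"hand": 1, "x": 0, "y": 0.023, "z": 0.001, "roll": 0},
    {"hand": 1, "x": 0, "y": 0.023, "z": 0.001, "roll": 0},
    {"hand": 1, "x": 0, "y": 0.023, "z": 0.001, "roll": 0},
  ],
)

```text
time: 9.6
tool_pos: [0.6166, 0.0504, 0.1552]
tcp_rot: [-3.131, -0.189, -0.009]
wrist_force: [-1.6, 8.2, 12.4]
width: 0.101
grip_force: 60.4
```

```bash
python3 -c "
from h import *
import cv2
go(.5958+.158*.1207,.2055-.158*.9927,.155,.121-np.pi/2); print(bot.read_state()['torque'])
im=read_camera('wrist')[:,:,::-1]
cv2.imwrite('pics/w5.png',cv2.resize(im[100:250,440:640],None,fx=4,fy=4,interpolation=cv2.INTER_CUBIC))"
```

```text
x -0.0039 y 0.0031 z 0.0004 roll -0.0002 t 9.60 pos [0.6166 0.0504 0.1552] psi -1.450 tilt [ 0.006  0.006 -1.   ] F [-1.6  8.2 12.4] w 0.10 g 60.4 q6 1.49
[ 1.39156585  0.19793318 -0.03633387]
```

View pics/w5.png

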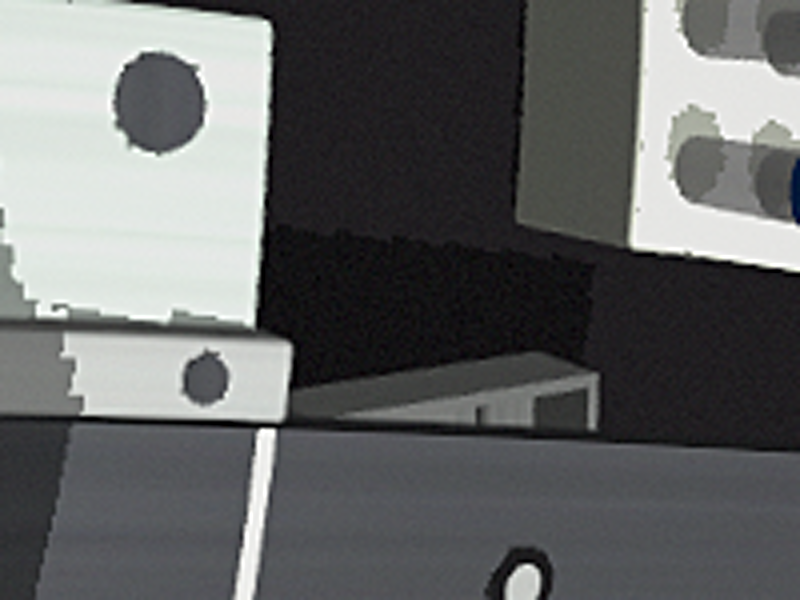

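```bash
python3 -c "
from h import *
s=bot.read_state(); o=np.array([.1207,-.9927])
for n,X,Y,z in(('corner',272,22,.132),('edge',258,325,.132),('guide',289,422,.142),('guide2',294,342,.142),('mark',267,430,.14),('mark',256,515,.14),('mark',243,597,.14)):
  p=wpx(s,440+X/4,100+Y/4,z); print(n,p.round(4),'out %.4f'%(p[:2]@o))"
```

```text
corner [ 0.7198 -0.0279  0.132 ] out 0.1146
edge [ 0.6828 -0.0332  0.132 ] out 0.1153
guide [ 0.673  -0.0347  0.142 ] out 0.1157
guide2 [ 0.6825 -0.0329  0.142 ] out 0.1151
mark [ 0.6713 -0.033   0.14  ] out 0.1138
mark [ 0.6608 -0.0343  0.14  ] out 0.1138
mark [ 0.6503 -0.0355  0.14  ] out 0.1137
```

Call:
servo_tool(
  targets=[
    {"hand": 1, "x": 0, "y": 0.002, "z": 0, "roll": 0},
    {"hand": 1, "x": 0, "y": 0.0033, "z": 0, "roll": 0},
    {"hand": 1, "x": 0, "y": 0.0033, "z": 0, "roll": 0},
    {"hand": 1, "x": 0, "y": 0.0033, "z": 0, "roll": 0},
    {"hand": 1, "x": 0, "y": 0.0033, "z": 0, "roll": 0},
    {"hand": 1, "x": 0, "y": 0.0033, "z": 0, "roll": 0},
  ],
)

```text
time: 10.15
tool_pos: [0.6168, 0.0492, 0.1552]
tcp_rot: [-3.13, -0.189, -0.009]
wrist_force: [-1.0, 10.3, 12.8]
width: 0.101
grip_force: 60.4
```

```bash
python3 -c "
from h import *
import cv2
go(.5958+.158*.1207,.2055-.158*.9927,.155,.121-np.pi/2); print(bot.read_state()['torque'])
im=read_camera('wrist')[:,:,::-1]; s=read_camera('scene')[:,:,::-1]
a=cv2.resize(im[100:250,440:640],(800,600),interpolation=cv2.INTER_CUBIC)[:,150:450]
b=cv2.resize(s[150:350,200:367],(500,600),interpolation=cv2.INTER_CUBIC)
cv2.imwrite('pics/w6.png',np.hstack([a,b]))"
```

```text
x -0.0039 y 0.0007 z 0.0004 roll -0.0001 t 10.15 pos [0.6168 0.0492 0.1552] psi -1.450 tilt [ 0.005  0.006 -1.   ] F [-1.  10.3 12.8] w 0.10 g 60.4 q6 1.48
[1.50298984 0.29792578 0.02731621]
```

View pics/w6.png

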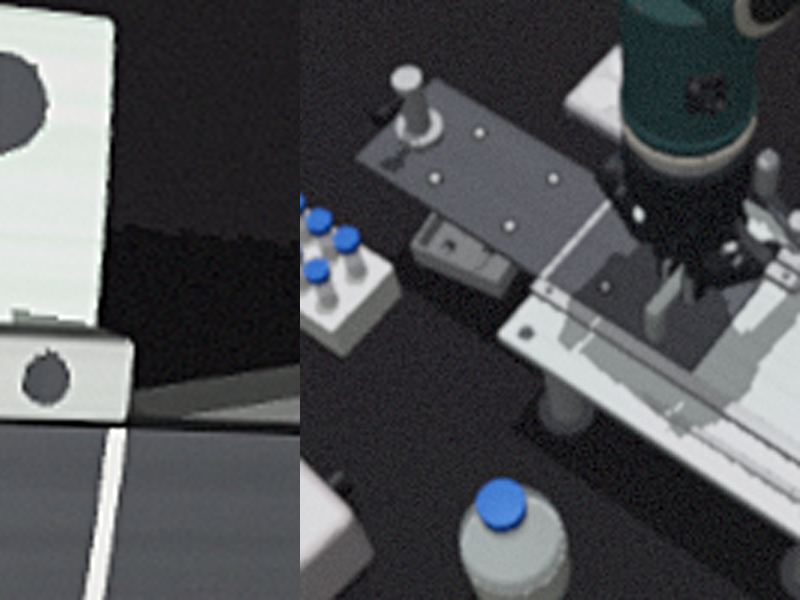

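```bash
python3 -c "
from h import *
s=bot.read_state(); o=np.array([.1207,-.9927])
for n,X,Y,z in(('corner',266,18,.132),('edge',249,325,.132),('guide',280,422,.142),('guide2',285,342,.142),('mark',267,430,.14),('mark',256,515,.14),('mark',243,597,.14)):
  p=wpx(s,440+X/4,100+Y/4,z); print(n,'out %.4f'%(p[:2]@o))
print(px('scene',200+545/3,150+280/3,.14)[:2]@o, px('scene',200+532/3,150+290/3,.142)[:2]@o, px('scene',200+(500-300)/3,150+335/3,.132)[:2]@o, px('scene',200+245/3,150+275/3,.14)[:2]@o,px('scene',200+305/3,150+207/3,.14)[:2]@o)"
```

```text
corner out 0.1149
edge out 0.1152
guide out 0.1156
guide2 out 0.1150
mark out 0.1150
mark out 0.1150
mark out 0.1149
-0.05675083136058366 -0.05415219348340437 0.11276215792479978 0.11386849779206162 0.11405917186058095
```

The mark is at 0.1150 and the edge at 0.1150–0.1152, so they meet. The arm is still loaded sideways (10 N, 0.006 rad tilt). I'll ease the command back slightly to unload it without moving the plate.

Call:
servo_tool(
  targets=[
    {"hand": 1, "x": 0, "y": -0.001, "z": 0, "roll": 0},
    {"hand": 1, "x": 0, "y": -0.002, "z": 0, "roll": 0},
    {"hand": 1, "x": 0, "y": -0.002, "z": 0, "roll": 0},
    {"hand": 1, "x": 0, "y": -0.002, "z": 0, "roll": 0},
  ],
)

```text
time: 10.58
tool_pos: [0.6168, 0.0492, 0.1552]
tcp_rot: [-3.132, -0.189, -0.009]
wrist_force: [-1.2, 7.5, 11.8]
width: 0.099
grip_force: 60.4
```

```bash
python3 -c "
from h import *
go(.5958+.158*.1207,.2055-.158*.9927,.155,.121-np.pi/2); print(bot.read_state()['torque'])
# plate nose edge height check: light the flatness via scene reprojection of post top (z .205)
"
```

```text
x -0.0039 y 0.0007 z 0.0004 roll -0.0001 t 10.58 pos [0.6168 0.0492 0.1552] psi -1.450 tilt [ 0.006  0.004 -1.   ] F [-1.2  7.5 11.8] w 0.10 g 60.4 q6 1.48
[ 1.04266722  0.24080537 -0.00116731]
```

The plate stayed put and the load dropped; it's flat and held with about 12 N down. I'm handing in.

```bash
python3 -c "
from workcell import ticket
print(ticket.finish_job())"
```

```text
the job is handed in; nothing more can be done
None
```

The job is handed in: the latch lever is in the free notch, and the plate is slid out with its mark within about 0.5 mm of the platform's outer edge, held flat by the gripper with about 12 N down.

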